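# Lock the microphone boom with the T-key

## Robot

A 6-joint arm with a two-finger parallel gripper is mounted at the origin on the work surface. World frame = base frame: x ahead of the robot, y to its left, z up, the work surface at z = 0. Lengths are in m, angles in rad, forces in N, time in s.
With the tool pointing down it reaches from about 0.4 to 0.825 m from the base axis. Payload 7 kg.
Tool frame: the origin (TCP) lies between the finger pads; the fingertips stand 8 mm ahead of it and the grasp point (between the pads) lies 11 mm behind it (arm.finger_overhang is the distance from the TCP to the fingertips, in m); z points along the fingers, y is the line along which they close (so a half turn about z gives the same grasp; the last joint's range is limited). The gripper opens to 88 mm and grips with 3 to 60 N. Pads are 19 mm wide; open, the fingers measure 130 mm over their backs; the gripper's body (78 mm by 193 mm) begins 47 mm behind the grasp point.
Start: joints at [1.638, 0.359, 0.012, 0, -1.224, -0.288], TCP at [0.148, 0.659, 0.235] pointing down, gripper open.
Joint ranges: [-3.07, 3.07], [-1.43, 2.12], [-1.02, 1.25], [-3.03, 1.67], [-3.05, -0], [-3.03, 3.03]. Speed limits (rad/s): [2.39, 2.39, 3.01, 3.14, 3.14, 3.14].

## Interface

Orientations are given as [roll, pitch, yaw] about the fixed x, y, z axes, in that order (R = Rz(yaw) Ry(pitch) Rx(roll)).
In Python, from station import arm gives the robot as it stands.
- The arm moves only by the tool move_arm, never from a script. Its argument "rows" is text: rows parted by semicolons, each of 7 numbers parted by spaces: the turn, a rotation vector about the tool's x, y, z in degrees, then the shift along the tool's x, y, z in m, then the finger opening in m, from 0 to 0.0876. A call has 1 to 8 rows; each row shifts and turns the commanded pose from where the row before left it, along the tool's axes as they then stand; what a row does not reach is not made up. A row lasts 1/8 s, in which the tool goes at most 62.5 mm and 10.7 degrees, less where a joint would pass 70% of its speed; a pose out of reach is approached as far as the arm can. A call is refused whole if a number of a shift passes 0.0625 or a number of a turn 10.7, either way. A call with a gripper value outside its range is refused whole. The fingers move at their own pace and stop on an object; "squeeze" is the grip in N (left out, the last holds). Time passes only in rows, so rows that do not move let the fingers close. It gives the time, the measured TCP pose, the force, the opening and the grip force at its end, in the units of the state.
- arm.get_state(): the state, without advancing time (a new reading comes with each control period).
- arm.grab_frame(name): name is "scene" or "top" or "wrist"; returns (picture, depth): 384x512x3 uint8, blue, green, red; 384x512 float32, m along the optical axis (not along the pixel's ray), 0 where there is no reading.
- arm.camera_model(name): a dict with "mtx" (3x3 intrinsics, pixels), "camera_from_world" (4x4, takes a point from world to camera coordinates); the wrist camera has in their place "mount" (4x4, takes a point from camera to tool coordinates, whose origin is the TCP and whose axes are the flange's). Camera axes: x right, y down, z forward; pixel columns grow to the right and rows downward; lengths in m; the calibration is good to about 2 mm. A picture is of the moment at which its call begins: read the wrist's pose just before it. camera_model takes no time and is no camera call.
- arm.job_done(): hands the job in; it is judged then, once.
The state is a dict: "t": time; "q": joint angles; "qd": joint speeds; "joint_efforts": joint torques, N m; "eef_pos": TCP position; "ee_rot": TCP orientation; "force": force on the tool from outside, world axes, zero at the start; "moment": the same for the moment, N m; "width": finger opening in m; "gripper_force": force on a finger pad.
Only numpy, scipy, OpenCV 4.12 (cv2) and the standard library are available. Lean on these libraries where they do the work, as an engineer would, in place of code of your own. Each camera call takes 0.05 s, during which the arm holds its last target. There are 200 camera calls.

## Task

Take the orange T-handled hex key out of its blue stand and put it fully down into the hex socket on top of the clamp that holds the boom with the grey foam-ball microphone. Then turn that socket with the key a quarter turn clockwise (seen from above) and leave the key standing in it. Leave the other clamp, whose boom has only a red end cap, unturned.

Things in the scene. Friction and masses are not known exactly. Their poses are not given: they have to be found in the camera images.
- key_handle (a point): Centre of the T-key's orange crossbar: 100 mm long (x), 18 wide (y), 26 high (z up); grip it across y from above. Steel tip 107 mm below: first a 12 mm cone (8 to 20 mm across), then 33 mm of hexagon, 20 mm across flats, one pair of flats square to x. About 250 g. It starts upright, loose, 35 mm deep in a blue stand 47 mm high; lift it straight out.
- clamp_socket (a point): Mouth centre (z up; x to a red mark on the rim, turns with it) of the steel hex socket in the black 94 mm square clamp, 55 mm high, whose boom carries the grey 58 mm foam ball. 21.6 mm across flats, 35 deep, 8 mm brass lead-in, gives 5 mm sideways (0.5 N/mm). Key fits with its x at 0, 60, 120.. degrees to this x, 9 degrees of play each way; key home = crossbar centre 72 mm above this.
- clamp (a joint): Angle of the wanted clamp's socket, rad: grows as it turns clockwise seen from above. It starts between 0 and 0.2, stops at 1.9, stays where it is left, and takes about 0.06 N m to turn.
- spare (a joint): Angle of the socket of the other, look-alike clamp, whose boom ends in a red cap: to be left alone. Same sense; it does not turn by itself.
There are look-alikes about, which are no part of the job. What is shaped like the part that bears key_handle but green is not meant.

How it is judged:
On the way, in this order (a step that is already met when the one before it is completed fails the run):
1. the key stands in the microphone clamp's socket (horizontal distance between key_handle and clamp_socket below 0.02 m and z of key_handle in the frame of clamp_socket below 0.084 m and angle between key_handle's own z axis and vertical below 0.25 rad), for 0.2 s.
2. with the key in it, the socket has been turned to at least 1.05 rad (value of joint clamp above 1.05 rad and horizontal distance between key_handle and clamp_socket below 0.02 m and z of key_handle in the frame of clamp_socket below 0.084 m), for 0.2 s.
At the end, for the whole second after the job is handed in: The microphone clamp's socket stands at 1.05 rad or more; the key is left standing in it, its crossbar's centre within 20 mm sideways of the socket's centre and at most 84 mm above its mouth (72 mm when fully home), upright within 14 degrees; the other clamp's socket is below 0.35 rad (all of step 2 and angle between key_handle's own z axis and vertical below 0.25 rad and value of joint spare below 0.35 rad); the robot touches nothing.
It fails at once if the other clamp's socket is turned (value of joint spare above 0.35 rad).
It also fails if it takes over 48 s, if anything falls off the work surface, if the arm or the gripper's body presses on something with over 40 N, if the wrist force passes 120 N, or if a joint passes its speed limit or range.

## Working session

There is one attempt and no reset: what is moved stays moved. The work goes in short steps, Python scripts to look and compute and a tool call to move; the robot and the scene stay as the last step left them, time stands still between calls to the robot, and variables do not carry over. Pictures are saved under pics/ and viewed, at most 10 in all, crops included, and the job is handed in when it is done.

Besides the shell and the picture viewer there is one more tool, called as name(argument=value, ...) on one line, values as JSON. move_arm: Moves the arm, as the interface text tells. Its arguments: {"type":"object","properties":{"rows":{"type":"string"},"squeeze":{"type":"number"}},"required":["rows"]}

```bash
mkdir -p pics
cat > h.py <<'E'
import numpy as np, cv2
from station import arm
from scipy.spatial.transform import Rotation as R
def grab(n):
    s=arm.get_state(); im,d=arm.grab_frame(n); m=arm.camera_model(n); K=np.array(m["mtx"])
    if n=="wrist":
        T=np.eye(4);T[:3,:3]=R.from_euler('xyz',s["ee_rot"]).as_matrix();T[:3,3]=s["eef_pos"]
        W=T@np.array(m["mount"])
    else: W=np.linalg.inv(np.array(m["camera_from_world"]))
    return im,d,K,W
def pts(d,K,W):
    v,u=np.mgrid[:d.shape[0],:d.shape[1]]
    c=np.stack([(u-K[0,2])/K[0,0]*d,(v-K[1,2])/K[1,1]*d,d],-1)
    return c@W[:3,:3].T+W[:3,3]
def ray(u,v,K,W,z):
    r=W[:3,:3]@np.linalg.solve(K,[u,v,1.]); return W[:3,3]+r*(z-W[2,3])/r[2]
E
python3 - <<'E'
from h import *
for n in("top","scene"):
    im,d,K,W=grab(n); np.savez(f"{n}.npz",im=im,d=d,K=K,W=W)
    cv2.imwrite(f"pics/{n}.png",cv2.resize(im,None,fx=1.5,fy=1.5))
    print(n,W.round(3).tolist(),K[0,0])
s=arm.get_state();print(s)
E
```

```text
top [[0.0, -0.974, 0.228, 0.327], [-1.0, -0.002, -0.005, -0.013], [0.005, -0.228, -0.974, 0.85], [0.0, 0.0, 0.0, 1.0]] 381.4767937692641
scene [[0.03, 0.574, -0.818, 1.183], [1.0, -0.01, 0.03, -0.032], [0.009, -0.819, -0.574, 0.585], [0.0, 0.0, 0.0, 1.0]] 440.27541338177406
{'t': 0.1, 'q': array([ 1.63809950e+00,  3.59355947e-01,  1.11549396e-02, -3.18069678e-04,
       -1.22411362e+00, -2.88099487e-01]), 'qd': array([-0.00015175, -0.00268549,  0.00162309,  0.00074709,  0.00060468,
       -0.00135656]), 'joint_efforts': array([-1.30361874e-03, -5.84164774e+01,  2.93752116e+01,  7.01566100e+00,
        1.01268993e-02, -4.82989708e-05]), 'eef_pos': array([0.14775908, 0.65818862, 0.23369029]), 'ee_rot': array([ 3.14005196e+00, -1.44740577e-04, -2.20904507e-01]), 'force': array([-0.38100505, -0.45176362, -0.37209045]), 'moment': array([-0.02381511,  0.03067348,  0.03878604]), 'gripper_force': 0.0, 'width': 0.08808235431525924}
```

View pics/top.png

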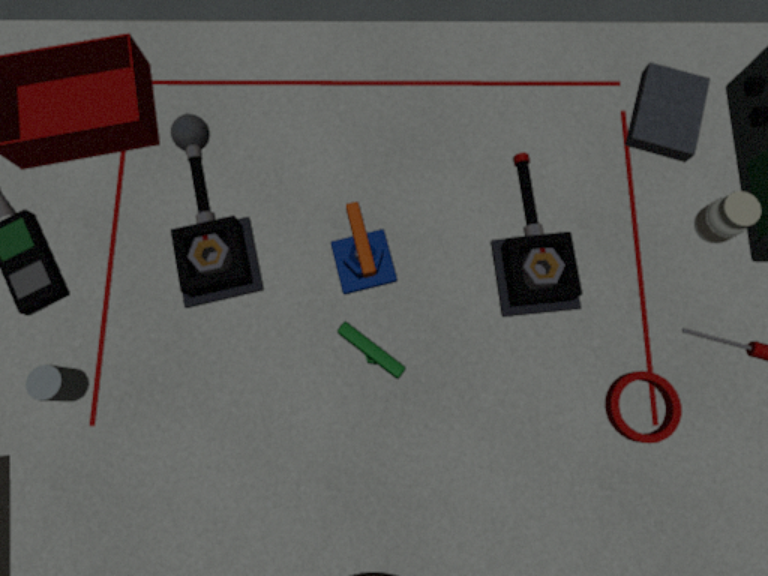

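View pics/scene.png

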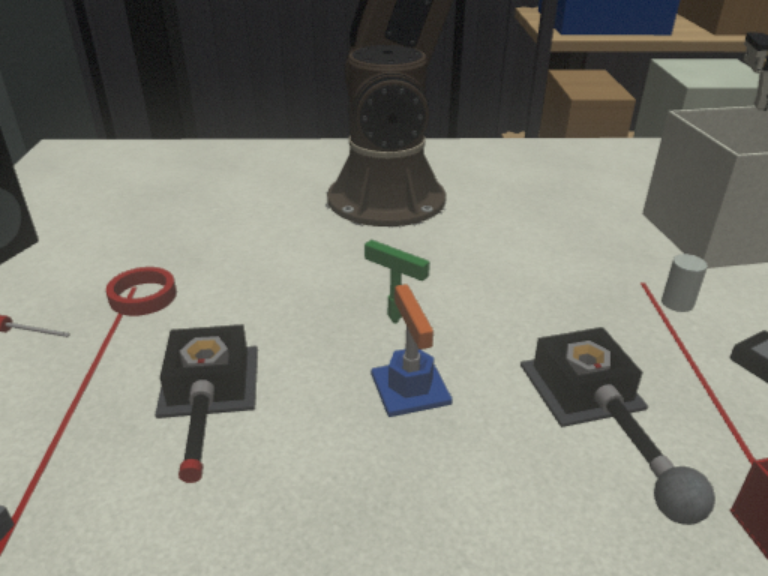

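Top view: the orange T-key is at (362,240) in the blue stand, and the green look-alike at (371,350) has the wrong colour. The clamp at (208,253) has the boom with the grey foam ball (190,132), so that is the wanted one. The clamp at (543,265) has the red cap (521,158), so it is the spare. Next I measure, and confirm in a crop.

Run:
```python
from h import *
for n in("top","scene"):
    z=np.load(n+".npz"); im,d,K,W=[z[k] for k in("im","d","K","W")]
    P=pts(d,K,W); hsv=cv2.cvtColor(im,cv2.COLOR_BGR2HSV)
    m=cv2.inRange(hsv,(5,150,80),(18,255,255))
    nl,L,st,c=cv2.connectedComponentsWithStats(m)
    for i in range(1,nl):
        if st[i,4]<30: continue
        p=P[(L==i)&(d>0)]; zt=np.percentile(p[:,2],95)
        print(n,"orange",c[i].round(1),st[i].tolist(),p.mean(0).round(4),"ztop",zt.round(4),np.ptp(p,0).round(3))
        t=p[abs(p[:,2]-np.percentile(p[:,2],70))<.006].astype(np.float32)
        r=cv2.minAreaRect(t[:,:2]*1000); print("   rect",r, len(t))
z=np.load("top.npz"); im,d,K,W=[z[k] for k in("im","d","K","W")]; P=pts(d,K,W)
for u,v in((139,169),(362,177),(148,155),(127,180)): print(u,v,P[v-2:v+3,u-2:u+3,:].reshape(-1,3).mean(0).round(4))
a=cv2.resize(im[70:215,105:275],None,fx=4,fy=4,interpolation=cv2.INTER_CUBIC)
cv2.imwrite("pics/crop.png",cv2.convertScaleAbs(a,alpha=1.8))
```

```text
top orange [240.1 158.4] [231, 135, 19, 47, 390] [0.5513 0.0165 0.1324] ztop 0.1344 [0.095 0.036 0.013]
   rect ((552.5985107421875, 16.617368698120117), (97.03974151611328, 16.265018463134766), 14.543591499328613) 388
scene orange [275.6 206. ] [265, 190, 22, 32, 240] [0.5567 0.0176 0.1323] ztop 0.1335 [0.093 0.033 0.004]
   rect ((552.3435668945312, 16.63933753967285), (96.08184814453125, 13.728790283203125), 13.71714973449707) 237
139 169 [0.5592 0.2469 0.0256]
362 177 [ 0.5417 -0.2519  0.025 ]
148 155 [0.5901 0.2272 0.0317]
127 180 [0.5296 0.2659 0.0424]
```

View pics/crop.png

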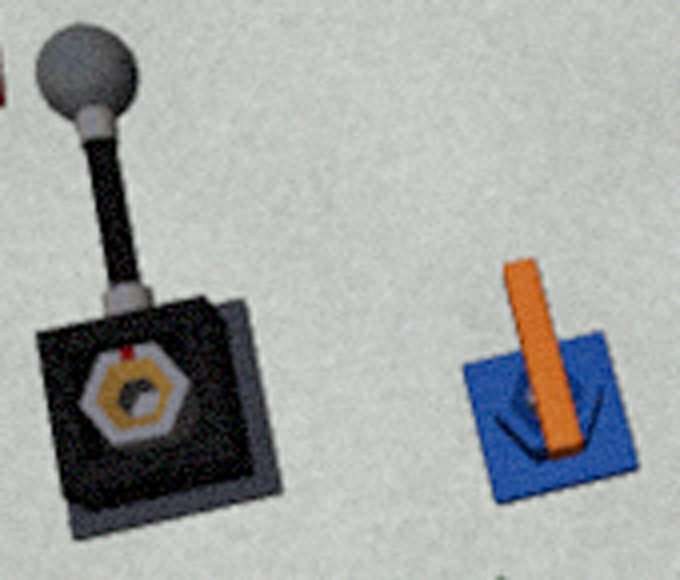

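The crop confirms it: the wanted clamp's hex ring is at about (135,393) in the crop, with its red mark on the upper flat, and its boom carries the grey ball. The orange bar points the same way, roughly +13°. Now I get the socket centre and the mark from the steel ring.

Run:
```python
from h import *
for n,(u0,v0,w) in {"top":(139,168,18),"scene":(392,237,20)}.items():
    z=np.load(n+".npz"); im,d,K,W=[z[k] for k in("im","d","K","W")]
    P=pts(d,K,W); hsv=cv2.cvtColor(im,cv2.COLOR_BGR2HSV)
    roi=np.zeros(d.shape,np.uint8); roi[v0-w:v0+w,u0-w:u0+w]=255
    br=cv2.inRange(hsv,(0,0,70),(180,255,255))&roi
    m=br
    nl,L,st,c=cv2.connectedComponentsWithStats(m)
    D=[np.hypot(*(c[j]-[u0,v0])) if st[j,4]>80 else 1e9 for j in range(nl)]; D[0]=1e9
    i=int(np.argmin(D)); sel=(L==i)
    zz=P[...,2][sel&(d>0)]; print(n,c[i],st[i],"z pct",np.percentile(zz,[5,50,75,90,97]).round(4))
    cn=max(cv2.findContours(sel.astype(np.uint8),cv2.RETR_EXTERNAL,cv2.CHAIN_APPROX_NONE)[0],key=cv2.contourArea)[:,0]
    for zp in (.055,.060):
        q=np.array([ray(u,v,K,W,zp)[:2] for u,v in cv2.convexHull(cn)[:,0]])
        M=cv2.moments((q*1e4).astype(np.float32)); cen=np.array([M['m10'],M['m01']])/M['m00']/1e4
        print(" outer centroid z",zp,cen.round(4),"size",np.ptp(q,0).round(4))
        red=((cv2.inRange(hsv,(0,150,50),(4,255,255))|cv2.inRange(hsv,(172,150,50),(180,255,255)))&roi)>0
        vv,uu=np.nonzero(red)
        if len(uu):
            r=ray(uu.mean(),vv.mean(),K,W,zp)[:2]; e=r-cen; print("  red",len(uu),r.round(4),np.degrees(np.arctan2(e[1],e[0])).round(1),np.hypot(*e).round(4))
    print(hsv[v0-w:v0+w:4,u0-w:u0+w:3,2])
```

```text
top [138.775    167.928125] [126 157  26  23 320] z pct [0.0215 0.0543 0.0558 0.0568 0.0577]
 outer centroid z 0.055 [0.5535 0.2394] size [0.0494 0.0533]
  red 7 [0.5761 0.2453] 14.6 0.0234
 outer centroid z 0.06 [0.552  0.2378] size [0.0491 0.053 ]
  red 7 [0.5745 0.2437] 14.6 0.0232
[[107  86  40   2  17  19  12   0  13  16  21  13]
 [ 11   7  19  15  11  18   0   7   5   6   8   0]
 [ 14   5   0  50  67  64  75  71  70   8   6  14]
 [  8   6  17  78  77  78  78  83  73  74  10  21]
 [  6   0  74  69  73  13  16  21  81  73  67   6]
 [  5  29  75  73  67  31  64  78  79  76  26  22]
 [ 21  11  38  80  69  71  72  73  75  69  15  22]
 [  9  16   2  38  77  75  77  75  58  29  29  13]
 [  2   0   0  10   7  21  20  10   9   9  14  15]]
scene [391.59238095 237.57142857] [377 227  30  23 525] z pct [0.0383 0.0537 0.0553 0.0561 0.0569]
 outer centroid z 0.055 [0.5546 0.2381] size [0.0635 0.0581]
 outer centroid z 0.06 [0.5606 0.2355] size [0.0629 0.0576]
[[185 185 183 185 184 181 184 180 181 182 178 182 180 183]
 [187 184 177 123  83  66  55  55  55  53  57 146 184 184]
 [ 56  54  57  56  57  55  51  53  55  50  56  57 133 182]
 [ 56  53  77 120 123 127 129 126 120  53  52  54  52  88]
 [ 53  52  94 126 137 138 138 130 132 128 126  89  53  52]
 [ 59  53 112 128 131  86  82  78 120 119 115 129  51  51]
 [ 55  51  57  87 125 116  80  73  74 112 119 125  47  48]
 [ 50  55  53  57  76  75 109 125 102  81  83  79  47  53]
 [ 50  49  52  51  59  64  60  52  50  52  51  50  51  50]
 [ 52  48  47  53  49  49  47  50  51  45  44  44  44  47]]
```

move_arm(rows="0 0 -9 0 0 0 0.0876; 0 0 -9 0 0 0 0.0876; 0 0 -9 0 0 0 0.0876; 0 0 0 0.0168 0.0514 0 0.0876; 0 0 0 0.0168 0.0514 0 0.0876; 0 0 0 0.0168 0.0514 0 0.0876; 0 0 0 0.0168 0.0514 0 0.0876; 0 0 0 0.0168 0.0514 0 0.0876")

```text
t: 1.1
eef_pos: [0.2935, 0.4286, 0.2344]
ee_rot: [3.141, 0.0, 0.251]
force: [0.9, 1.0, 0.0]
width: 0.0875
gripper_force: 0.0
```

move_arm(rows="0 0 0 0.0168 0.0514 0 0.0876; 0 0 0 0.0168 0.0514 0 0.0876; 0 0 0 0.0168 0.0514 0 0.0876; 0 0 0 0.0168 0.0514 0 0.0876; 0 0 0 0.0168 0.0514 0 0.0876; 0 0 0 0.0168 0.0514 0 0.0876; 0 0 0 0.0168 0.0514 0 0.0876; 0 0 0 0.0168 0.0514 0 0.0876")

```text
t: 2.1
eef_pos: [0.5256, 0.0637, 0.2345]
ee_rot: [-3.141, 0.0, 0.25]
force: [0.6, 0.9, 0.1]
width: 0.0873
gripper_force: 0.0
```

move_arm(rows="0 0 0 0.0168 0.0514 0 0.0876; 0 0 0 0 0 0 0.0876; 0 0 0 0 0 0 0.0876")

```text
t: 2.48
eef_pos: [0.5537, 0.0194, 0.234]
ee_rot: [-3.141, 0.001, 0.249]
force: [-0.1, 0.7, -0.0]
width: 0.0875
gripper_force: 0.0
```

```bash
cat > key.py <<'E'
from h import *
im,d,K,W=grab("wrist"); np.savez("w.npz",im=im,d=d,K=K,W=W); P=pts(d,K,W)
m=cv2.inRange(cv2.cvtColor(im,cv2.COLOR_BGR2HSV),(5,150,60),(18,255,255))
nl,L,st,c=cv2.connectedComponentsWithStats(m); i=1+np.argmax(st[1:,4]); p=P[(L==i)&(d>0)]
zt=np.percentile(p[:,2],90); t=p[abs(p[:,2]-zt)<.006]
print(c[i],st[i],"ztop",zt,cv2.minAreaRect((t[:,:2]*1000).astype(np.float32)))
s=arm.get_state(); print(s["eef_pos"],np.degrees(s["ee_rot"]),s["force"])
cv2.imwrite("pics/w1.png",im)
E
python3 key.py
```

```text
[251.02506855 193.50763807] [ 240  134   23  122 2553] ztop 0.13313645662464096 ((552.5540161132812, 16.976604461669922), (98.33871459960938, 17.174184799194336), 14.202133178710938)
[0.55359673 0.01998522 0.23427554] [-1.79991864e+02  3.48746479e-02  1.43470287e+01] [ 0.92005406 -0.57823306  0.07589718]
```

Wrist view (numbers only): the bar is at (0.5526, 0.0170), 98x17 mm, yaw 14.2° and top 0.133, as expected. Descend and grip.

move_arm(rows="0 0 0 -0.0017 0.0027 0.03 0.0876; 0 0 0 0 0 0.03 0.0876; 0 0 0 0 0 0.03 0.0876; 0 0 0 0 0 0.02 0.0876; 0 0 0 0 0 0.016 0.0876; 0 0 0 0 0 0 0.0876; 0 0 0 0 0 0 0.0876")

```text
t: 3.4
eef_pos: [0.5535, 0.0171, 0.1094]
ee_rot: [3.142, -0.001, 0.251]
force: [-0.9, 0.0, -0.6]
width: 0.088
gripper_force: 0.0
```

move_arm(rows="0 0 0 0 0 0 0; 0 0 0 0 0 0 0; 0 0 0 0 0 0 0; 0 0 0 0 0 0 0; 0 0 0 0 0 0 0; 0 0 0 0 0 0 0; 0 0 0 0 0 0 0; 0 0 0 0 0 0 0", squeeze=40)

```text
t: 4.4
eef_pos: [0.5531, 0.0167, 0.1085]
ee_rot: [3.142, 0.0, 0.25]
force: [-0.4, -0.6, 0.1]
width: 0.018
gripper_force: 40.0
```

move_arm(rows="0 0 0 0 0 -0.01 0; 0 0 0 0 0 -0.02 0; 0 0 0 0 0 -0.03 0; 0 0 0 0 0 -0.03 0; 0 0 0 0 0 -0.03 0; 0 0 0 0 0 -0.005 0; 0 0 0 0 0 0 0")

```text
t: 5.28
eef_pos: [0.5526, 0.0167, 0.2332]
ee_rot: [-3.141, 0.0, 0.25]
force: [-0.4, -0.6, -4.1]
width: 0.0176
gripper_force: 40.0
```

move_arm(rows="0 0 0 0.005 -0.02 0 0; 0 0 0 0.008 -0.03 0 0; 0 0 0 0.008 -0.03 0 0; 0 0 0 0.008 -0.03 0 0; 0 0 0 0.005 -0.02 0 0; 0 0 0 0 0 0 0; 0 0 0 0 0 0 0")

```text
t: 6.15
eef_pos: [0.5534, 0.1509, 0.233]
ee_rot: [3.141, 0.001, 0.251]
force: [0.0, -0.2, -2.3]
width: 0.018
gripper_force: 40.0
```

```bash
python3 key.py
python3 - <<'E'
from h import *
z=np.load("w.npz");im,d,K,W=[z[k] for k in("im","d","K","W")]
print(W.round(3).tolist())
for y in(.55,): print(K@ (lambda c:c/c[2])((np.linalg.inv(W)@[.5535,.239,.055,1])[:3]))
E
```

```text
[248.90401241 210.89913545] [ 227  157   45  107 4511] ztop 0.2575158706223757 ((579.89892578125, 157.15443420410156), (43.304954528808594, 18.34825325012207), 13.77502727508545)
[0.55356284 0.15059246 0.23325899] [1.79985414e+02 3.96333459e-02 1.43311463e+01] [ 0.16842049  0.01609434 -3.58907023]
[[0.248, -0.933, -0.261, 0.623], [-0.969, -0.238, -0.067, 0.168], [0.0, 0.27, -0.963, 0.384], [0.0, 0.0, 0.0, 1.0]]
[162.10180525 154.2591722    1.        ]
```

View pics/w1.png

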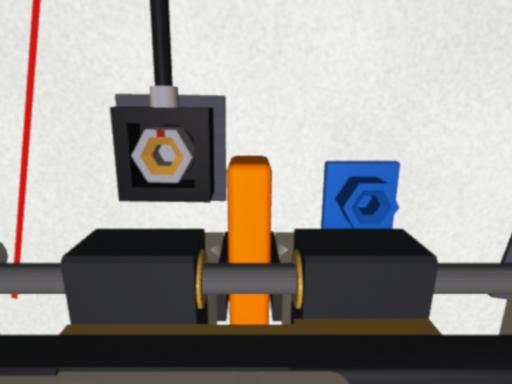

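The wrist view shows the socket hex at about (162,155) with the red mark at (160,133), the held orange bar at (249,210) and the empty blue stand at (368,205). The ray prediction of (162,154) agrees. Now refine.

Run:
```python
from h import *
z=np.load("w.npz");im,d,K,W=[z[k] for k in("im","d","K","W")]
hsv=cv2.cvtColor(im,cv2.COLOR_BGR2HSV); P=pts(d,K,W)
roi=np.zeros(d.shape,np.uint8); roi[124:186,128:196]=255
def go(name,m):
    nl,L,st,c=cv2.connectedComponentsWithStats(m); i=1+np.argmax(st[1:,4]); sel=L==i
    cn=max(cv2.findContours(sel.astype(np.uint8),0,cv2.CHAIN_APPROX_NONE)[0],key=cv2.contourArea)
    h=cv2.convexHull(cn); q=np.array([ray(u,v,K,W,.055)[:2] for u,v in h[:,0]])*1000
    M=cv2.moments(q.astype(np.float32)); cen=np.array([M['m10'],M['m01']])/M['m00']
    th=np.radians(np.arange(-30,31)); wd=[sum(np.ptp(q@[np.cos(t+k*np.pi/3),np.sin(t+k*np.pi/3)]) for k in range(3))/3 for t in th]
    print(name,st[i],cen.round(1),"flat dir",np.degrees(th[np.argmin(wd)]),"AF",min(wd),"z",np.median(P[...,2][sel]).round(4)); return cen
c=go("steel",cv2.inRange(hsv,(0,0,90),(180,255,255))&roi)
go("brass",cv2.inRange(hsv,(12,90,60),(30,255,255))&roi)
r=(cv2.inRange(hsv,(0,150,50),(6,255,255))|cv2.inRange(hsv,(172,150,50),(180,255,255)))&roi
v,u=np.nonzero(r); e=ray(u.mean(),v.mean(),K,W,.055)[:2]*1000-c; print("red",len(u),np.degrees(np.arctan2(e[1],e[0])),np.hypot(*e))
```

```text
steel [ 131  129   62   54 2384] [551.6 239.2] flat dir 14.0 AF 53.26297469113592 z 0.0543
brass [141 137  42  38 843] [551.5 239.4] flat dir 14.0 AF 36.94392892113631 z 0.0517
red 48 14.226533015035299 22.47858792330287
```

Socket is at (0.552, 0.239), yaw 14°, mouth z 0.055. The key already has matching yaw. Move over it, lower to just above the mouth, then insert slowly.

move_arm(rows="0 0 0 0.005 -0.02 0 0; 0 0 0 0.0057 -0.0258 0 0; 0 0 0 0.005 -0.02 0 0; 0 0 0 0.005 -0.02 0 0; 0 0 0 0 0 0.03 0; 0 0 0 0 0 0.03 0; 0 0 0 0 0 0.012 0; 0 0 0 0 0 0 0")

```text
t: 7.2
eef_pos: [0.5525, 0.2394, 0.1611]
ee_rot: [3.141, 0.001, 0.251]
force: [1.0, -0.2, -2.3]
width: 0.0176
gripper_force: 40.0
```

move_arm(rows="0 0 0 0 0 0.004 0; 0 0 0 0 0 0.004 0; 0 0 0 0 0 0.004 0; 0 0 0 0 0 0.004 0; 0 0 0 0 0 0 0; 0 0 0 0 0 0 0")

```text
t: 7.95
eef_pos: [0.5527, 0.2393, 0.1456]
ee_rot: [-3.142, -0.0, 0.25]
force: [-0.2, 0.1, -3.6]
width: 0.0177
gripper_force: 40.0
```

move_arm(rows="0 0 0 0 0 0.004 0; 0 0 0 0 0 0.004 0; 0 0 0 0 0 0.003 0; 0 0 0 0 0 0 0")

```text
t: 8.45
eef_pos: [0.5524, 0.2392, 0.1341]
ee_rot: [3.141, 0.001, 0.25]
force: [-0.5, 0.3, -2.2]
width: 0.0177
gripper_force: 40.0
```

move_arm(rows="0 0 0 0 0 0.003 0; 0 0 0 0 0 0.003 0; 0 0 0 0 0 0 0")

```text
t: 8.82
eef_pos: [0.5524, 0.2392, 0.1282]
ee_rot: [3.141, 0.0, 0.25]
force: [-0.6, 0.4, -2.5]
width: 0.0175
gripper_force: 40.0
```

move_arm(rows="0 0 0 0 0 0.003 0; 0 0 0 0 0 0.003 0; 0 0 0 0 0 0.003 0; 0 0 0 0 0 0.001 0; 0 0 0 0 0 0 0; 0 0 0 0 0 0 0")

```text
t: 9.57
eef_pos: [0.5526, 0.2393, 0.1187]
ee_rot: [-3.142, -0.0, 0.25]
force: [-0.0, -0.2, -4.0]
width: 0.0178
gripper_force: 40.0
```

move_arm(rows="0 0 0 0 0 0.001 0; 0 0 0 0 0 0.0005 0; 0 0 4 0 0 0 0; 0 0 6 0 0 0 0; 0 0 6 0 0 0 0; 0 0 6 0 0 0 0; 0 0 6 0 0 0 0; 0 0 0 0 0 0 0")

```text
t: 10.58
eef_pos: [0.5526, 0.2394, 0.1171]
ee_rot: [-3.141, -0.0, -0.238]
force: [-0.4, 0.5, -3.3]
width: 0.0177
gripper_force: 40.0
```

move_arm(rows="0 0 6 0 0 0 0; 0 0 8 0 0 0 0; 0 0 8 0 0 0 0; 0 0 8 0 0 0 0; 0 0 8 0 0 0 0; 0 0 8 0 0 0 0; 0 0 8 0 0 0 0; 0 0 0 0 0 0 0")

```text
t: 11.58
eef_pos: [0.5526, 0.2394, 0.1171]
ee_rot: [-3.142, 0.0, -1.178]
force: [-0.3, 0.0, -1.9]
width: 0.0175
gripper_force: 40.0
```

move_arm(rows="0 0 8 0 0 0 0; 0 0 6 0 0 0 0; 0 0 0 0 0 0 0; 0 0 0 0 0 0 0")

```text
t: 12.08
eef_pos: [0.5526, 0.2393, 0.1171]
ee_rot: [-3.142, 0.0, -1.421]
force: [-0.2, 0.7, -2.8]
width: 0.0177
gripper_force: 40.0
```

Run:
```python
from h import *
s=arm.get_state(); print(s["eef_pos"],np.degrees(s["ee_rot"]),s["force"],s["moment"],s["q"])
im=grab("scene")[0]; cv2.imwrite("pics/s2.png",cv2.resize(im[130:350,280:500],None,fx=2.7,fy=2.7,interpolation=cv2.INTER_CUBIC))
```

```text
[0.55260535 0.23932773 0.11705678] [-1.79997565e+02  1.42386813e-03 -8.14028569e+01] [-0.16012648  0.65136048 -2.84118308] [ 0.23201933 -0.01222369  0.00701069] [ 7.32847313e-01  3.39789119e-01 -3.05725571e-01  3.30568223e-06
 -9.25232478e-01 -5.82800849e-01]
```

View pics/s2.png

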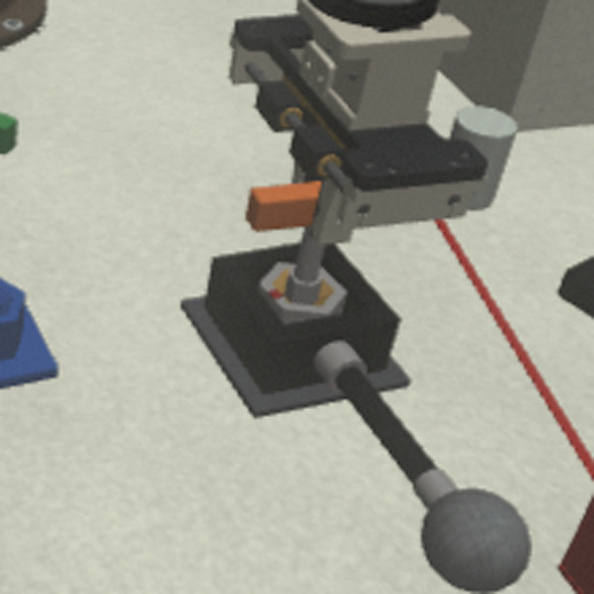

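The key is seated, and the red mark has moved from the boom side round to the left, at crop (277,294), about a quarter turn clockwise. Release and back off upward.

move_arm(rows="0 0 0 0 0 0 0.03; 0 0 0 0 0 0 0.05; 0 0 0 0 0 0 0.07; 0 0 0 0 0 0 0.07; 0 0 0 0 0 0 0.07; 0 0 0 0 0 0 0.07")

```text
t: 12.88
eef_pos: [0.5526, 0.2393, 0.117]
ee_rot: [3.142, -0.0, -1.425]
force: [-0.5, 0.5, 0.4]
width: 0.0685
gripper_force: 0.0
```

move_arm(rows="0 0 0 0 0 -0.01 0.07; 0 0 0 0 0 -0.03 0.07; 0 0 0 0 0 -0.04 0.07; 0 0 0 0 0 -0.04 0.07; 0 0 0 0 0 -0.03 0.07; 0 0 0 0 0 0 0.07; 0 0 0 0 0 0 0.07; 0 0 0 0 0 0 0.07")

```text
t: 13.88
eef_pos: [0.5521, 0.239, 0.2661]
ee_rot: [3.14, -0.001, -1.425]
force: [0.1, 0.5, 0.2]
width: 0.07
gripper_force: 0.0
```

```bash
python3 key.py
python3 - <<'E'
from h import *
im=grab("scene")[0]; cv2.imwrite("pics/s3.png",cv2.resize(im[130:350,280:500],None,fx=2.7,fy=2.7,interpolation=cv2.INTER_CUBIC))
E
```

```text
[247.8265896  184.66969447] [ 231  131   33  113 2422] ztop 0.14095801417625434 ((551.9915161132812, 238.30679321289062), (17.90799903869629, 98.61685943603516), 9.616927146911621)
[0.55221371 0.23908248 0.26612273] [ 1.79915010e+02 -4.77638100e-02 -8.16512427e+01] [ 0.03120556 -0.10502657  0.28701161]
```

View pics/s3.png

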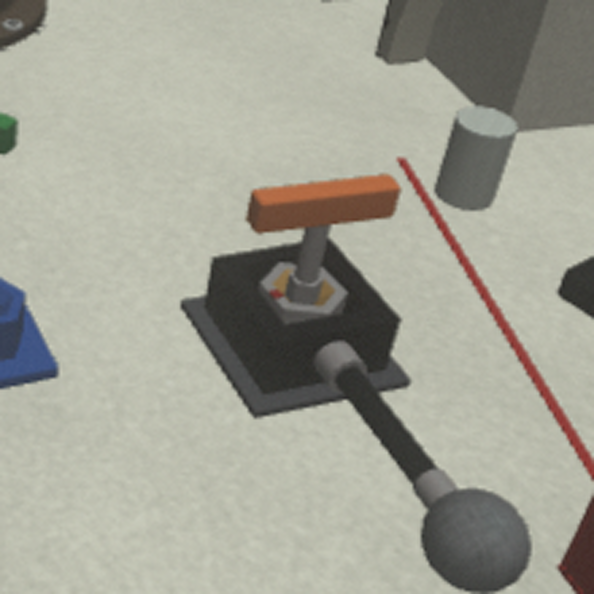

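View pics/w1.png

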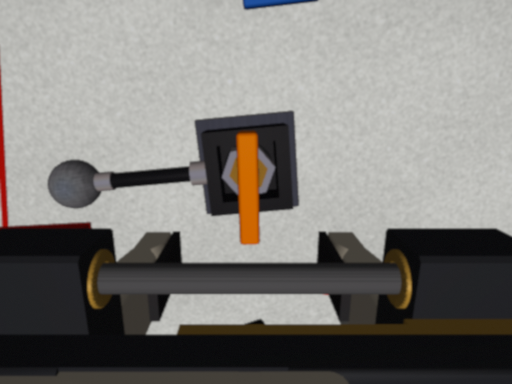

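The key stands upright: the bar is at crop (325,200), with its centre at (0.552, 0.238), about 73 mm above the mouth. The red mark is at crop (277,294), so the socket stayed turned, and the gripper is clear.

```bash
python3 -c "
from station import arm
print(arm.job_done())"
```

```text
the job is handed in; nothing more can be done
None
```

The orange key stands fully down in the microphone clamp's socket, turned about a quarter turn clockwise; I never touched the red-cap clamp, and I've handed the job in (no verdict came back).

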